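Jar the loose nuts, then lift the funnel out and hold it

TASK

Pour the six steel nuts from the blue scoop through the red funnel into the jar, then set the empty scoop down flat on the bench and let go of it. Then lift the funnel up out of the jar until its stem is a good 8 cm clear above the jar's mouth, and finish while still holding it there over the jar, level and still, so that I can screw the lid on underneath. Leave the jar standing upright, and do not disturb the lid, the side cutters or the screwdriver.

Things in the scene. Friction and masses are not known exactly. Their poses are not given: they have to be found in the camera images.
- scoop: Blue plastic scoop, 0.13 kg, flat on the bench with the six nuts in it. Origin: centre of the tray's underside; +x out of the open mouth, z up. Tray x -55 to +55 mm, outside 64 wide at the back, 56 at the mouth, floor and walls 3 thick; side walls 34 high, from x = -20 sloping down to 14 at the mouth; mouth without lip. Handle from the back to x = -158. Nuts slide at 13 to 20 degrees of slope.
- scoop_grip (a point): Middle of the scoop's straight handle, 88 mm behind the scoop's origin and 31 mm above its underside. The handle lies along scoop x, 20 mm wide (y) and 18 mm high (z 22 to 40); pinch it across its width here. Axes as the scoop's. The balance point lies about 60 mm ahead of it.
- scoop_mouth (a point): Middle of the pouring edge of the scoop: on top of its floor, at the mouth (scoop x = +55, z = +3 mm). Axes as the scoop's.
- jar: Clear plastic screw jar standing on the bench, 76 mm diameter, 95 mm high, with a neck 59 mm outside and 53 mm inside. Origin: centre of its underside; z up. About 0.26 kg. It stands loose.
- funnel: Red wide funnel, 0.08 kg, loose in the jar's mouth. Origin: centre of the stem's lower end; z up its axis; +x towards its ear. Stem 43 mm outside, 36 inside. A flat collar 66 mm wide (underside at z = 35) rests on the jar's rim, so the stem reaches 35 mm into the jar. Above it a cone widens to the rim at z = 84 mm, 110 outside, 105 inside. The ear stands beside the rim at +x.
- funnel_ear (a point): Point in the funnel's ear where it is best pinched: funnel x = +76 mm, z = +66 mm. The ear is an upright plate 10 mm thick (funnel y), from x = 54 to 94 mm and z = 54 to 84 mm. Axes as the funnel's.
- lid: BYSTANDER: the jar's white screw lid, 66 mm diameter, 15 mm high, lying on the bench. Origin: centre of its underside.
- pliers: BYSTANDER: side cutters with red and black handles, lying flat, about 175 mm long and 58 mm wide, 14 mm high. Origin under the pivot; jaws to +x (50 mm), handles to -x (122 mm).
- screwdriver: BYSTANDER: screwdriver with orange handle lying along its own x, 200 mm long, under 35 mm high, handle to -x. Origin: centre of its underside.
- nut1: Steel hex nut M10, 17 mm across flats, 19.6 mm across corners, 8 mm high, 12 g; at first it lies flat in the scoop. Origin: centre of its underside, z along its hole.
- nut2: Steel hex nut M10, 17 mm across flats, 19.6 mm across corners, 8 mm high, 12 g; at first it lies flat in the scoop. Origin: centre of its underside, z along its hole.
- nut3: Steel hex nut M10, 17 mm across flats, 19.6 mm across corners, 8 mm high, 12 g; at first it lies flat in the scoop. Origin: centre of its underside, z along its hole.
- nut4: Steel hex nut M10, 17 mm across flats, 19.6 mm across corners, 8 mm high, 12 g; at first it lies flat in the scoop. Origin: centre of its underside, z along its hole.
- nut5: Steel hex nut M10, 17 mm across flats, 19.6 mm across corners, 8 mm high, 12 g; at first it lies flat in the scoop. Origin: centre of its underside, z along its hole.
- nut6: Steel hex nut M10, 17 mm across flats, 19.6 mm across corners, 8 mm high, 12 g; at first it lies flat in the scoop. Origin: centre of its underside, z along its hole.
There are look-alikes about, which are no part of the job. There is more than one size of the funnel; the job needs the middle-sized. Several things have the shape of the scoop; the one meant has the colours described above.

How it is judged:
By the outcome, as a careful person would: the job done as asked, in the order asked, and still so for the second after the job is handed in, while the arm keeps its last pose, push and grip.
It also fails if it takes over 64 s, if anything falls off the work surface, if the arm or the gripper's body presses on something with over 40 N, if the wrist force passes 120 N, or if a joint passes its speed limit or range.

ROBOT

A 7-joint arm with a two-finger parallel gripper is mounted at the origin on the work surface. World frame = base frame: x ahead of the robot, y to its left, z up, the work surface at z = 0. Lengths are in m, angles in rad, forces in N, time in s.
With the tool pointing down it reaches from about 0.425 to 0.925 m from the base axis. Payload 6.8 kg.
Tool frame: the origin (TCP) lies at the very end of the fingers, on their centre line; the grasp point (between the pads) lies 19 mm behind it; z points along the fingers, y is the line along which they close (so a half turn about z gives the same grasp; the last joint's range is limited). The gripper opens to 85 mm and grips with 20 to 120 N. Pads are 22 mm wide; open, the fingers measure 114 mm over their backs; the gripper's body (76 mm by 85 mm) begins 54 mm behind the grasp point. The pads swing forward as they close: fully open they stand 13 mm farther back than shut.
Start: joints at [1.185, 0.477, 0.022, 1.555, -0.011, 1.109, -0.083], TCP at [0.185, -0.649, 0.231] pointing down, gripper open.
Joint ranges: [-2.96, 2.96], [-0.34, 2.1], [-1.41, 1.46], [0.24, 2.44], [-1.37, 4.51], [0.17, 1.92], [-2.96, 2.96]. Speed limits (rad/s): [2.39, 2.39, 3.14, 3.14, 3.14, 3.14, 3.14].

INTERFACE

Orientations are given as a rotation vector (axis times angle).
In Python, from bench import monitor, optics, r gives the robot as it stands.
- The arm moves only by the shell command python3 -m crank 'ROWS' [OPENING] [FORCE]. ROWS is JSON, a list of rows, each a list of 2 entries, a list of its own where there are three numbers: the shift along the tool's x, y, z in cm, then the turn, a rotation vector about the tool's x, y, z in rad. A call has 1 to 5 rows; each row shifts and turns the commanded pose from where the row before left it, along the tool's axes as they then stand; what a row does not reach is not made up. A row lasts 1/10 s, in which the tool goes at most 50 mm and 8.59 degrees, less where a joint would pass 70% of its speed; a pose out of reach is approached as far as the arm can. A call is refused whole if a number of a shift passes 5 or a number of a turn 0.15, either way. A call with a gripper value outside its range is refused whole. OPENING is the finger opening in cm, from 0 to 8.54, set as the call begins (- or left out, the last holds). The fingers move at their own pace and stop on an object; FORCE is the grip in N (left out, the last holds). Time passes only in rows, so rows that do not move let the fingers close. It gives the time, the measured TCP pose, the force, the opening and the grip force at its end, in the units of the state.
- monitor.get_obs(): the state, without advancing time (a new reading comes with each control period).
- optics.grab_frame(name): name is "scene" or "top" or "wrist"; returns (picture, depth): 480x640x3 uint8, red, green, blue; 480x640 float32, m along the optical axis (not along the pixel's ray), 0 where there is no reading.
- optics.camera_model(name): a dict with "vertical_fov" (degrees; the focal length in pixels is half the picture's height over the tangent of half this angle, whatever the lens; pixels are square), "cx", "cy" (the principal point, pixels), "D" ([k1, k2, p1, p2, k3] as OpenCV has them; the pictures are not rectified), "R" (3x3) and "t" (3): a world point X has camera coordinates R X + t; the wrist camera has in their place "hand_eye" (4x4, takes a point from camera to tool coordinates, whose origin is the TCP and whose axes are the flange's). Camera axes: x right, y down, z forward; pixel columns grow to the right and rows downward; lengths in m; the calibration is good to about 2 mm. A picture is of the moment at which its call begins: read the wrist's pose just before it. camera_model takes no time and is no camera call.
- r.hand_in(): hands the job in; it is judged then, once.
The state is a dict: "clock": time; "joints": joint angles; "qvel": joint speeds; "tau": joint torques, N m; "tcp_pos": TCP position; "orientation": TCP orientation; "contact_force": force on the tool from outside, world axes, zero at the start; "moment": the same for the moment, N m; "grip_width": finger opening in m; "gripper_force": force on a finger pad.
Only numpy, scipy, OpenCV 4.12 (cv2) and the standard library are available. Lean on these libraries where they do the work, as an engineer would, in place of code of your own. Each camera call takes 0.05 s, during which the arm holds its last target. There are 200 camera calls.

## Working session

There is one attempt and no reset: what is moved stays moved. The work goes in short steps, Python scripts to look and compute and a shell command to move; the robot and the scene stay as the last step left them, time stands still between calls to the robot, and variables do not carry over. Pictures are saved under pics/ and viewed, at most 13 in all, crops included, and the job is handed in when it is done.

```bash
ls; mkdir -p pics; python3 - <<'E'
from bench import monitor, optics, r
import cv2,numpy as np
print(monitor.get_obs())
for n in("scene","top"):
    p,d=optics.grab_frame(n); cv2.imwrite(f"pics/{n}0.png",p[:,:,::-1]); np.save(f"{n}0.npy",d); print(n,optics.camera_model(n))
print(optics.camera_model("wrist"))
E
```

```text
pics
{'clock': 0.0, 'joints': array([ 1.1849441 ,  0.477838  ,  0.02233958,  1.55646144, -0.01151174,
        1.10930988, -0.08311699]), 'qvel': array([ 7.41180233e-05, -9.93160009e-04, -1.26778218e-03, -1.67826382e-04,
       -1.72736684e-04, -7.47584297e-04,  1.74084609e-03]), 'tau': array([-3.72219856e-04, -5.96460485e+01,  1.60767652e+00, -2.81200558e+01,
        1.24144141e-02,  9.44941188e-03, -1.62295657e-05]), 'tcp_pos': array([ 0.18490381, -0.64855271,  0.23029609]), 'orientation': array([-3.10951625e+00, -4.34634403e-01,  6.13879462e-04]), 'contact_force': array([-0.58710898, -0.00467718,  0.49938998]), 'moment': array([-0.04870015,  0.00073378,  0.00617555]), 'gripper_force': 0.0, 'grip_width': 0.08561739525926926}
scene {'vertical_fov': 47.77161915747899, 'cx': 317.4211415925522, 'cy': 247.67295020121554, 'D': array([-0.01782267,  0.        ,  0.        ,  0.        ,  0.        ]), 'R': array([[ 0.71779812,  0.69601208, -0.01824945],
       [ 0.50501598, -0.53850932, -0.67451209],
       [-0.47929606,  0.47494725, -0.73803821]]), 't': array([-0.45167313, -0.26100659,  1.
[... 194 characters left out ...]
01815792, -0.99977088, -0.01133473],
       [-0.99003191,  0.01956235, -0.13947809],
       [ 0.13966786,  0.00868911, -0.99016028]]), 't': array([0.01019473, 0.64165406, 1.04798344])}
{'vertical_fov': 61.967294904076546, 'cx': 321.1063947673107, 'cy': 236.58265958447257, 'D': array([0.01551206, 0.        , 0.        , 0.        , 0.        ]), 'hand_eye': array([[ 6.77187696e-05, -9.51653903e-01, -3.07172336e-01,
         7.86706946e-02],
       [ 9.99999995e-01,  8.84871781e-05, -5.36845192e-05,
         4.95775426e-04],
       [ 7.82698955e-05, -3.07172331e-01,  9.51653904e-01,
        -1.42090967e-01],
       [ 0.00000000e+00,  0.00000000e+00,  0.00000000e+00,
         1.00000000e+00]])}
```

View pics/top0.png

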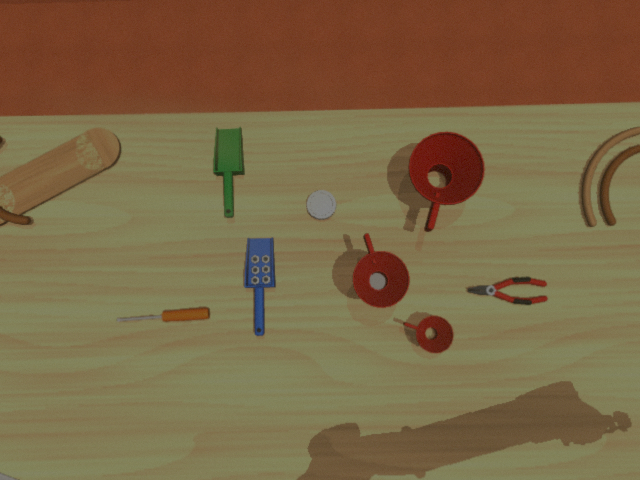

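View pics/scene0.png

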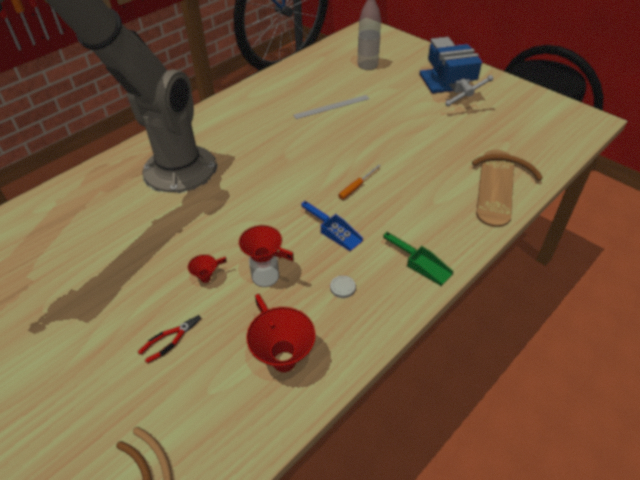

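The top view shows three funnels: one at (381,279) standing in the jar, a large one at (446,168) and a small one at (434,334). The middle-sized one in the jar fits the description. There are two scoops: green at (229,160) and blue with nuts at (260,265), and blue is the one meant. The lid is at (321,205), the screwdriver at (165,316) and the cutters at (507,291). I'll confirm these in an enlarged crop.

```bash
cat > h.py <<'E'
from bench import monitor, optics, r
import cv2,numpy as np
from scipy.spatial.transform import Rotation as Ro
def cam(n,obs=None):
    m=optics.camera_model(n); f=240/np.tan(np.radians(m["vertical_fov"]/2))
    K=np.array([[f,0,m["cx"]],[0,f,m["cy"]],[0,0,1]])
    if n=="wrist":
        T=np.eye(4);T[:3,:3]=Ro.from_rotvec(obs["orientation"]).as_matrix();T[:3,3]=obs["tcp_pos"]
        M=T@m["hand_eye"]; Rc,C=M[:3,:3],M[:3,3]
    else: Rc=m["R"].T; C=-Rc@m["t"]
    return K,m["D"],Rc,C
def ray(n,uv,z,obs=None):
    K,D,Rc,C=cam(n,obs); p=cv2.undistortPoints(np.array([[uv]],float),K,D)[0,0]
    v=Rc@[p[0],p[1],1]; return C+v*(z-C[2])/v[2]
def proj(n,X,obs=None):
    K,D,Rc,C=cam(n,obs); return cv2.projectPoints(np.atleast_2d(X).astype(float),cv2.Rodrigues(Rc.T)[0],-Rc.T@C,K,D)[0][:,0]
def cloud(n,d,obs=None):
    K,D,Rc,C=cam(n,obs); v,u=np.nonzero(d>0); p=cv2.undistortPoints(np.stack([u,v],1).astype(float)[:,None],K,D)[:,0]
    X=np.full(d.shape+(3,),np.nan); X[v,u]=(np.c_[p,np.ones(len(p))]*d[v,u][:,None])@Rc.T+C; return X
E
python3 - <<'E'
from h import *
p=cv2.imread("pics/top0.png"); d=np.load("top0.npy"); X=cloud("top",d)
c=cv2.resize(p[190:370,220:460],None,fx=3.33,fy=3.33,interpolation=cv2.INTER_CUBIC); cv2.imwrite("pics/crop1.png",c[:600,:800])
hsv=cv2.cvtColor(p,cv2.COLOR_BGR2HSV)
z=X[...,2]
# blue scoop
b=(hsv[...,0]>100)&(hsv[...,0]<130)&(hsv[...,1]>120); b[:, :220]=0;b[:,300:]=0
print("blue",b.sum())
ys,xs=np.nonzero(b)
hd=b.copy();hd[:292]=0
P=X[hd]; print("handle z",np.nanmedian(P[:,2]),"mean",np.nanmean(P,0))
l=cv2.fitLine(P[:,:2].astype(np.float32),cv2.DIST_L2,0,.01,.01).ravel();print("dir",l, np.degrees(np.arctan2(l[1],l[0])))
n,i=X[b][:,0].min(),X[b][:,0].max();print("x range",n,i)
# funnel
rd=((hsv[...,0]<8)|(hsv[...,0]>172))&(hsv[...,1]>150)
rd[:225]=0;rd[:, :340]=0;rd[312:]=0;rd[:,415:]=0
m=rd&(z>0.134)&(z<.155); Q=X[m][:,:2].astype(np.float32); print(m.sum(),"rim",cv2.minEnclosingCircle(Q), "z",np.nanmax(z[rd]))
e=rd.copy();e[252:]=0; E=X[e];print("ear",np.nanmean(E,0),E[:,2].min(),E[:,2].max(),E[:,0].max())
print(ray("top",(321,205),.015),[ray("top",q,.01) for q in((118,319),(209,314),(470,290))])
E
```

```text
blue 1028
handle z 0.0407853749462469 mean [0.48483296 0.13435611 0.04077218]
dir [nan nan nan nan] nan
x range nan nan
682 rim ((0.563401997089386, -0.1085972860455513), 0.07306027412414551) z 0.15069681842475058
ear [ 0.61595056 -0.09475853  0.14455643] 0.1392049361055634 0.15069681842475058 0.6334504648947603
[ 0.71965957 -0.00183046  0.015     ] [array([0.47653552, 0.44468535, 0.01      ]), array([0.48327716, 0.24689575, 0.01      ]), array([ 0.52487412, -0.32347154,  0.01      ])]
```

View pics/crop1.png

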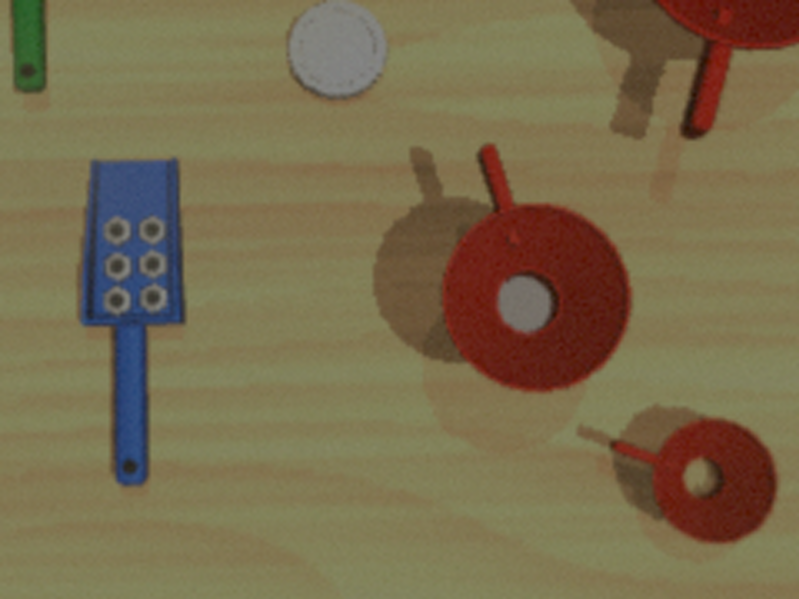

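The crop confirms both. The blue scoop holds six nuts, its mouth points up the image, and its handle runs in the crop from (130,330) to (131,484). The middle funnel's rim is centred at (536,297) in the crop, with the ear tip at (488,147).

```bash
python3 - <<'E'
from h import *
px=lambda u,v:(220+u/3.33-.35,190+v/3.33-.35)
rt=lambda u,v,z:ray("top",px(u,v),z)
c=rt(536.5,297.5,.144); L=rt(442,297,.144);R_=rt(631,297,.144);T=rt(536,204,.144);B=rt(536,391,.144)
print("rim",c,"diam",np.linalg.norm(L-R_),np.linalg.norm(T-B))
t=rt(487,148,.144); v=t-c; print("ear tip",t,"len",np.linalg.norm(v),"ang",np.degrees(np.arctan2(v[1],v[0])))
u=v/np.linalg.norm(v); print("ear pt",c+u*.076)
a=rt(131,485,.04);b=rt(131,326,.04); print("tail",a,"back",b)
m1=rt(93,160,.014);m2=rt(177,160,.014);print("mouth",m1,m2,(m1+m2)/2)
mo=(m1+m2)/2; d=mo-a;print("scoop ang",np.degrees(np.arctan2(d[1],d[0])),"len",np.linalg.norm(d[:2]))
o=monitor.get_obs();print(Ro.from_rotvec(o["orientation"]).as_matrix())
E
```

```text
rim [ 0.54475306 -0.1158551   0.144     ] diam 0.10952598821315161 0.10838243979904072
ear tip [ 0.63303579 -0.08983585  0.144     ] len 0.09203717996054288 ang 16.421636753389357
ear pt [ 0.61765281 -0.09436962  0.144     ]
tail [0.43700706 0.13379417 0.04      ] back [0.53728308 0.13378855 0.04      ]
mouth [0.64918778 0.16254667 0.014     ] [0.64808045 0.10650336 0.014     ] [0.64863411 0.13452502 0.014     ]
scoop ang 0.1978688960700443 len 0.2116283152390943
[[ 9.61652827e-01  2.74269081e-01 -5.57570530e-04]
 [ 2.74269621e-01 -9.61651638e-01  1.51707132e-03]
 [-1.20102858e-04 -1.61182058e-03 -9.99998694e-01]]
```

```bash
python3 -m crank '[[[0,0,0],[0,0,0.139]],[[0,0,0],[0,0,0.139]],[[3,-4,0],[0,0,0]],[[3,-4,0],[0,0,0]],[[3,-4,0],[0,0,0]]]' 8.5 90
python3 -m crank '[[[3,-4,0],[0,0,0]],[[3,-4,0],[0,0,0]],[[3,-4,0],[0,0,0]],[[3,-4,0],[0,0,0]],[[3,-4,0],[0,0,0]]]'
python3 -c "
from h import *
o=monitor.get_obs();print(o['joints'],o['tcp_pos'],o['orientation'])"
```

```text
clock: 0.6
tcp_pos: [0.2757, -0.5275, 0.2307]
orientation: [-3.141, 0.002, 0.001]
contact_force: [1.3, -0.8, 0.2]
grip_width: 0.0853
gripper_force: 0.0
clock: 1.1
tcp_pos: [0.4258, -0.3273, 0.2312]
orientation: [-3.142, 0.001, 0.0]
contact_force: [0.6, -1.4, 1.0]
grip_width: 0.0849
gripper_force: 0.0
[ 0.61028042  0.25459297 -0.08456836  1.88105342  0.02523679  1.00720704
 -1.05622873] [ 0.42584876 -0.3272854   0.23119405] [-3.14151904e+00  5.79167066e-04  3.79318694e-04]
```

```bash
python3 -m crank '[[[0.8,-4.6,0],[0,0,0]],[[0.8,-4.6,0],[0,0,0]],[[0.8,-4.6,0],[0,0,0]],[[0.8,-4.6,0],[0,0,0]],[[0.8,-4.6,0],[0,0,0]]]'
python3 -m crank '[[[0.8,-4.6,0.5],[0,0,0]],[[0.8,-4.6,1],[0,0,0]],[[0.8,-4.6,1],[0,0,0]],[[0.8,-4.6,1],[0,0,0]],[[0.8,-4.6,1],[0,0,0]]]'
python3 -m crank '[[[0,0,2],[0,0,0]],[[0,0,2],[0,0,0]],[[0,0,0],[0,0,0]]]'
python3 - <<'E'
from h import *
o=monitor.get_obs();p,d=optics.grab_frame("wrist");cv2.imwrite("pics/w1.png",p[:,:,::-1]);np.save("w1.npy",d)
print(o['joints'],o['tcp_pos'],o['orientation'])
for X in((.437,.134,.04),(.5065,.134,.04),(.537,.134,.04),(.6495,.134,.003),(.6495,.162,.014),(.6495,.106,.014)):print(X,proj("wrist",X,o).round(0))
E
```

```text
clock: 1.6
tcp_pos: [0.465, -0.0973, 0.2312]
orientation: [3.141, -0.001, -0.0]
contact_force: [1.3, -1.5, -0.2]
grip_width: 0.0848
gripper_force: 0.0
clock: 2.1
tcp_pos: [0.5051, 0.1324, 0.1858]
orientation: [3.141, -0.001, -0.0]
contact_force: [1.3, -0.5, 0.2]
grip_width: 0.085
gripper_force: 0.0
clock: 2.4
tcp_pos: [0.5032, 0.1304, 0.1437]
orientation: [3.14, 0.001, -0.009]
contact_force: [-0.0, 0.4, 0.2]
grip_width: 0.0848
gripper_force: 0.0
[-0.06552306  0.36033076 -0.37259122  1.98312359  0.17310052  0.83413347
 -2.10391205] [0.5031643  0.13037509 0.14367039] [ 3.14002054e+00  1.09697679e-03 -8.56673914e-03]
(0.437, 0.134, 0.04) [[315. 325.]]
(0.5065, 0.134, 0.04) [[314. 230.]]
(0.537, 0.134, 0.04) [[314. 183.]]
(0.6495, 0.134, 0.003) [[314. -10.]]
(0.6495, 0.162, 0.014) [[266. -15.]]
(0.6495, 0.106, 0.014) [[362. -15.]]
```

View pics/w1.png

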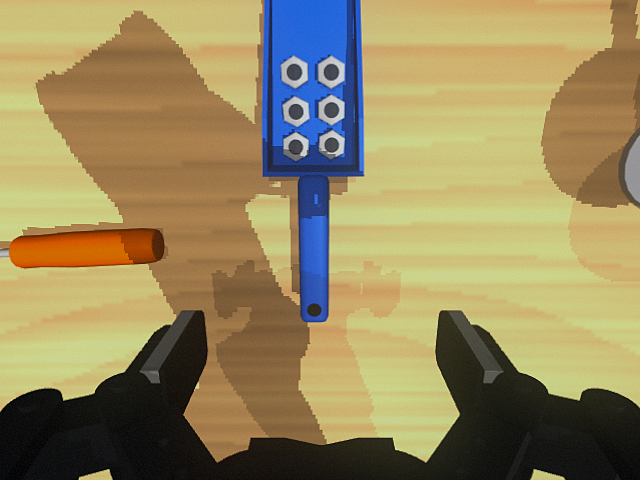

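```bash
python3 -m crank '[[[0.5,-0.3,3],[0,0,0]],[[0,0,3],[0,0,0]],[[0,0,2],[0,0,0]],[[0,0,0],[0,0,0]],[[0,0,0],[0,0,0]]]' 5
python3 -c "
from h import *
o=monitor.get_obs();print(o['joints'],o['tcp_pos'],o['orientation'])"
```

```text
clock: 2.95
tcp_pos: [0.511, 0.1337, 0.0674]
orientation: [-3.141, 0.001, -0.001]
contact_force: [0.2, -0.5, -0.1]
grip_width: 0.0502
gripper_force: 0.0
[-0.10423777  0.48217841 -0.33558038  2.01906075  0.24637675  0.67749781
 -2.16899099] [0.5110067  0.13371602 0.06739707] [-3.14137680e+00  1.43438915e-03 -1.49527698e-03]
```

```bash
python3 -m crank '[[[-0.2,0,2],[0,0,0]],[[0,0,2],[0,0,0]],[[0,0,1.4],[0,0,0]],[[0,0,0],[0,0,0]],[[0,0,0],[0,0,0]]]'
python3 -m crank '[[[0,0,0],[0,0,0]],[[0,0,0],[0,0,0]],[[0,0,0],[0,0,0]],[[0,0,0],[0,0,0]],[[0,0,0],[0,0,0]]]' 0.5 90
python3 -m crank '[[[0,0,0],[0,0,0]],[[0,0,0],[0,0,0]],[[0,0,0],[0,0,0]]]'
```

```text
clock: 3.45
tcp_pos: [0.509, 0.134, 0.0132]
orientation: [-3.141, 0.001, -0.002]
contact_force: [0.2, -0.4, -0.2]
grip_width: 0.0499
gripper_force: 0.0
clock: 3.95
tcp_pos: [0.5091, 0.134, 0.0134]
orientation: [-3.141, 0.001, -0.003]
contact_force: [-1.3, 0.3, 5.9]
grip_width: 0.0181
gripper_force: 87.5
clock: 4.25
tcp_pos: [0.5091, 0.134, 0.0134]
orientation: [-3.141, 0.001, -0.003]
contact_force: [-1.0, -1.7, 7.4]
grip_width: 0.0187
gripper_force: 87.5
```

```bash
python3 -m crank '[[[0,0,-0.3],[0,0,0]],[[0,0,-0.7],[0,0,0]],[[0,0,-1.2],[0,0,0]],[[0,0,-1.8],[0,0,0]],[[0,0,-2],[0,0,0]]]'
python3 -m crank '[[[0,0,-2],[0,0,0]],[[0,0,-2],[0,0,0]],[[0,0,-2],[0,0,0]],[[0,0,-2],[0,0,0]],[[0,0,-2],[0,0,0]]]'
python3 -m crank '[[[0,0,-2],[0,0,0]],[[0,0,-2],[0,0,0]],[[0,0,-1],[0,0,0]],[[0,0,-0.4],[0,0,0]],[[0,0,0],[0,0,0]]]'
python3 - <<'E'
from h import *
o=monitor.get_obs();print(o['joints'],o['tcp_pos'],o['orientation'])
p,d=optics.grab_frame("wrist");cv2.imwrite("pics/w2.png",p[:,:,::-1])
from scipy.optimize import least_squares
data=[([1.1849441,0.477838,0.02233958,1.55646144,-0.01151174,1.10930988,-0.08311699],[0.18490381,-0.64855271,0.23029609],[-3.10951625,-.434634403,.000613879]),
([0.61028042,0.25459297,-0.08456836,1.88105342,0.02523679,1.00720704,-1.05622873],[0.42584876,-0.3272854,0.23119405],[-3.14151904,5.79e-4,3.79e-4]),
([-0.10423777,0.48217841,-0.33558038,2.01906075,0.24637675,0.67749781,-2.16899099],[0.5110067,0.13371602,0.06739707],[-3.14137680,1.43438915e-03,-1.49527698e-03]),
(o['joints'],o['tcp_pos'],o['orientation'])]
import itertools
def fk(q,L,s,b):
    R=Ro.identity();p=np.zeros(3);ax="zyzyzyz";R=Ro.from_euler("z",b[0]);p=np.array([0,0,L[0]])
    for i in range(7):
        R=R*Ro.from_euler(ax[i],s[i]*q[i])
        if i==2:p=p+R.apply([0,0,L[1]])
        if i==4:p=p+R.apply([0,0,L[2]])
    R=R*Ro.from_euler("z",b[1]); return p+R.apply([0,0,L[3]]),R
best=None
for s in itertools.product([1,-1],repeat=4):
    s7=[s[0],1,s[1],1,s[2],1,s[3]]
    def f(x):
        e=[]
        for q,P,O in data:
            p,R=fk(q,x[:4],s7,x[4:6]); e+=list(p-P)+list(.3*(R*Ro.from_rotvec(O).inv()).as_rotvec())
        return e
    for b in(0,1.57,3.14,-1.57):
        g=least_squares(f,[.35,.4,.4,.3,0,b])
        if best is None or g.cost<best[0]:best=(g.cost,s7,g.x)
print(best)
E
```

```text
clock: 4.75
tcp_pos: [0.5079, 0.1337, 0.0733]
orientation: [3.141, -0.0, -0.001]
contact_force: [0.3, 0.0, -2.5]
grip_width: 0.0186
gripper_force: 87.9
clock: 5.25
tcp_pos: [0.5079, 0.1337, 0.1739]
orientation: [-3.142, 0.0, -0.0]
contact_force: [0.9, -0.5, -2.2]
grip_width: 0.0185
gripper_force: 87.9
clock: 5.75
tcp_pos: [0.5081, 0.1337, 0.2265]
orientation: [3.142, -0.0, 0.0]
contact_force: [0.1, -0.3, -2.5]
grip_width: 0.0182
gripper_force: 88.0
[-0.04109779  0.26459465 -0.39543487  1.8949479   0.11983921  1.00466022
 -2.05959066] [0.50814498 0.13372359 0.22647817] [ 3.14154095e+00 -3.47782549e-04  4.36816442e-04]
(np.float64(9.19107883785912e-05), [-1, 1, -1, 1, -1, 1, -1], array([-2.20776598,  0.55307028,  0.46604691, -2.15158867, -0.10606894,
        1.46472742]))
```

View pics/w2.png

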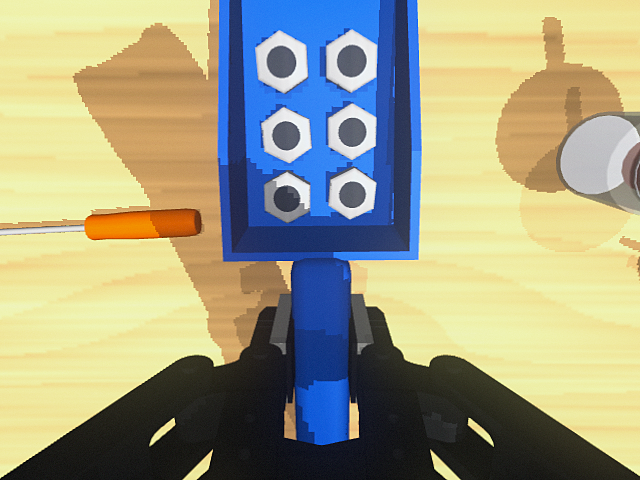

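The grip is good: the scoop is level and all six nuts are in it. Next I'll check which pouring direction the joint ranges allow.

```bash
cat > ik.py <<'E'
from h import *
from scipy.optimize import least_squares
lo=np.array([-2.96,-.34,-1.41,.24,-1.37,.17,-2.96]);hi=np.array([2.96,2.1,1.46,2.44,4.51,1.92,2.96])
def fk(q,L3):
    L=(L3-.0562,.553,.466,L3);s=[-1,1,-1,1,-1,1,-1]
    R=Ro.from_euler("z",-.106);p=np.array([0,0,L[0]])
    for i in range(7):
        R=R*Ro.from_euler("zyzyzyz"[i],s[i]*q[i])
        if i==2:p=p+R.apply([0,0,L[1]])
        if i==4:p=p+R.apply([0,0,L[2]])
    R=R*Ro.from_euler("z",1.4647);return p+R.apply([0,0,L[3]]),R
def ik(P,R,L3,q0):
    f=lambda q:np.r_[10*(fk(q,L3)[0]-P),3*(fk(q,L3)[1]*R.inv()).as_rotvec(),.01*(q-q0)]
    g=least_squares(f,np.clip(q0,lo+.01,hi-.01),bounds=(lo,hi));return g.x,np.linalg.norm(fk(g.x,L3)[0]-P)
E
python3 - <<'E'
from ik import *
c=np.array([.545,-.116]);q00=monitor.get_obs()['joints']
for L3 in(.28,.36,.42):
  for ph in(0,-30,-60,-90):
    q=q00
    for th in(0,15,30,45):
        R=Ro.from_euler("z",ph,degrees=True)*Ro.from_euler("y",th,degrees=True)*Ro.from_euler("x",np.pi)
        u=np.r_[np.cos(np.radians(ph)),np.sin(np.radians(ph)),0]
        M=np.r_[c,.155]-.025*u
        P=M-R.apply([.1435,0,.0104]); q,e=ik(P,R,L3,q)
        print(L3,ph,th,P.round(3),q.round(2),round(e*1000,1),"margin",round(min((q-lo).min(),(hi-q).min()),2))
E
```

```text
0.28 0 0 [ 0.377 -0.116  0.165] [ 0.35  0.12 -0.17  2.24  0.03  0.79 -1.41] 0.0 margin 0.2
0.28 0 15 [ 0.384 -0.116  0.202] [ 0.29  0.2  -0.17  2.05  0.1   1.15 -1.5 ] 0.0 margin 0.39
0.28 0 30 [ 0.401 -0.116  0.236] [ 0.24  0.32 -0.17  1.87  0.14  1.47 -1.56] 0.0 margin 0.45
0.28 0 45 [ 0.426 -0.116  0.264] [ 0.2   0.47 -0.16  1.69  0.17  1.77 -1.58] 0.0 margin 0.15
0.28 -30 0 [ 0.399 -0.032  0.165] [ 0.16  0.13 -0.21  2.22  0.04  0.79 -2.16] 0.0 margin 0.22
0.28 -30 15 [ 0.406 -0.036  0.202] [ 0.22  0.21 -0.2   2.05 -0.07  1.13 -2.04] 0.0 margin 0.39
0.28 -30 30 [ 0.42  -0.044  0.236] [ 0.26  0.33 -0.2   1.87 -0.11  1.45 -2.  ] 0.0 margin 0.47
0.28 -30 45 [ 0.442 -0.056  0.264] [ 0.29  0.46 -0.2   1.7  -0.15  1.73 -1.99] 0.0 margin 0.19
0.28 -60 0 [0.461 0.03  0.165] [-0.03  0.22 -0.16  2.1   0.05  0.82 -2.84] 0.0 margin 0.12
0.28 -60 15 [0.465 0.023 0.202] [ 0.13  0.25 -0.18  1.99 -0.2   1.06 -2.56] 0.0 margin 0.4
0.28 -60 30 [0.473 0.009 0.236] [ 0.25  0.33 -0.19  1.87 -0.35  1.32 -2.41] 0.0 margin 0.55
0.28 -60 45 [ 0.485 -0.013  0.264] [ 0.35  0.43 -0.2   1.75 -0.45  1.56 -2.33
[... 2652 characters left out ...]
03  0.22 -0.16  2.1   0.05  0.82 -2.84] 0.0 margin 0.12
0.42 -60 15 [0.465 0.023 0.202] [ 0.18  0.29 -0.18  1.95 -0.18  1.07 -2.52] 0.0 margin 0.44
0.42 -60 30 [0.473 0.009 0.236] [ 0.32  0.42 -0.19  1.77 -0.3   1.34 -2.35] 0.0 margin 0.58
0.42 -60 45 [ 0.485 -0.013  0.264] [ 0.43  0.59 -0.2   1.59 -0.37  1.6  -2.28] 0.0 margin 0.32
0.42 -90 0 [0.545 0.052 0.165] [-0.82  0.46  0.81  1.92 -0.4   0.94 -2.96] 0.0 margin 0.0
0.42 -90 15 [0.545 0.045 0.202] [-0.57  0.41  0.75  1.89 -0.6   1.1  -2.68] 0.0 margin 0.28
0.42 -90 30 [0.545 0.028 0.236] [-0.31  0.45  0.7   1.84 -0.77  1.33 -2.43] 0.0 margin 0.53
0.42 -90 45 [0.545 0.003 0.264] [-0.06  0.56  0.63  1.77 -0.89  1.58 -2.25] 0.0 margin 0.34
```

```bash
python3 -m crank '[[[-0.3,0.5,0],[0,0,0]],[[-0.6,1,0],[0,0,0]],[[-0.9,1.5,0],[0,0,0]],[[-0.9,1.5,0],[0,0,0]],[[-0.9,1.5,0],[0,0,0]]]'
python3 -m crank '[[[-0.9,1.5,0],[0,0,0]],[[-0.9,1.5,0],[0,0,0]],[[-0.9,1.5,0],[0,0,0]],[[-0.9,1.5,0],[0,0,0]],[[-0.9,1.5,0],[0,0,0]]]'
python3 -m crank '[[[-0.9,1.5,0],[0,0,0]],[[-0.6,1,0],[0,0,0]],[[-0.4,0.6,0],[0,0,0]],[[-0.3,0.3,0],[0,0,0]],[[0,0,0],[0,0,0.05]]]'
python3 -m crank '[[[0,0,0],[0,0,0.1]],[[0,0,0],[0,0,0.125]],[[0,0,0],[0,0,0.125]],[[0,0,0],[0,0,0.08]],[[0,0,0],[0,0,0.044]]]'
python3 -m crank '[[[0.09,0,-0.72],[0,-0.05,0]],[[0.09,0,-0.72],[0,-0.05,0]],[[0.09,0,-0.72],[0,-0.05,0]],[[0,0,0],[0,0,0]],[[0,0,0],[0,0,0]]]'
python3 - <<'E'
from h import *
o=monitor.get_obs();R=Ro.from_rotvec(o['orientation']);P=o['tcp_pos'];m=P+R.apply([.1435,0,.0104])
u=R.apply([1,0,0]);uh=np.r_[u[:2],0]/np.hypot(*u[:2])
print(o['joints'].round(2),P,"mouth",m,"yaw",np.degrees(np.arctan2(u[1],u[0])),"tilt",np.degrees(np.arcsin(-u[2])))
t=np.r_[.545,-.116,.157]-.025*uh; print("shift cm",100*R.inv().apply(t-m))
p,d=optics.grab_frame("wrist");cv2.imwrite("pics/w3.png",p[:,:,::-1])
E
```

```text
clock: 6.3
tcp_pos: [0.471, 0.0723, 0.2257]
orientation: [3.141, -0.001, -0.002]
contact_force: [-0.1, -0.3, -2.1]
grip_width: 0.0181
gripper_force: 87.9
clock: 6.8
tcp_pos: [0.4258, -0.0026, 0.2258]
orientation: [3.141, -0.002, -0.002]
contact_force: [-0.5, -0.2, -2.3]
grip_width: 0.0184
gripper_force: 87.9
clock: 7.3
tcp_pos: [0.4049, -0.0353, 0.2263]
orientation: [-3.141, 0.08, 0.0]
contact_force: [0.4, 0.3, -2.3]
grip_width: 0.0187
gripper_force: 88.0
clock: 7.8
tcp_pos: [0.4055, -0.0346, 0.2263]
orientation: [-3.033, 0.817, -0.0]
contact_force: [0.0, -0.6, -1.9]
grip_width: 0.0186
gripper_force: 88.0
clock: 8.3
tcp_pos: [0.4086, -0.0368, 0.2473]
orientation: [-2.989, 0.801, 0.224]
contact_force: [0.2, 0.0, -1.9]
grip_width: 0.0189
gripper_force: 88.0
[ 0.23  0.11 -0.25  2.03 -0.05  1.13 -2.09] [ 0.40861741 -0.03678364  0.24731231] mouth [ 0.53015182 -0.10699119  0.21567851] yaw -30.014130517287523 tilt 8.556076949968448
shift cm [0.1178422  0.03751538 5.91615999]
```

View pics/w3.png

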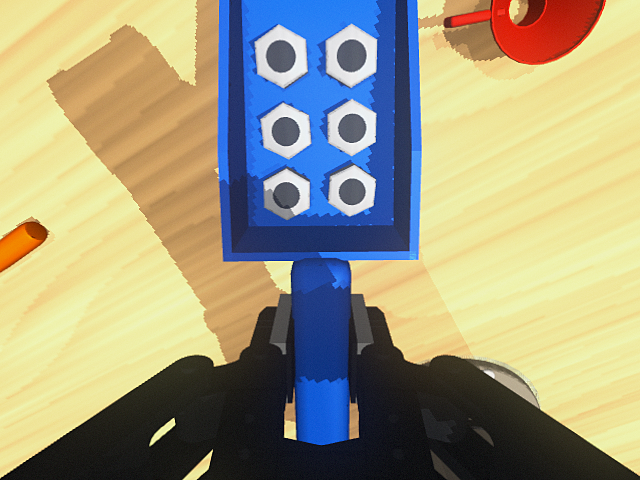

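```bash
python3 -m crank '[[[0,0,0.7],[0,0,0]],[[0,0,1.4],[0,0,0]],[[0.1,0,1.6],[0,0,0]],[[0,0,1.4],[0,0,0]],[[0,0,0.8],[0,0,0]]]'
python3 -m crank '[[[0,0,0],[0,0,0]],[[0.04,0,-0.43],[0,-0.03,0]],[[0.04,0,-0.43],[0,-0.03,0]],[[0.03,0,-0.29],[0,-0.02,0]],[[0.03,0,-0.29],[0,-0.02,0]]]'
python3 -m crank '[[[0.03,0,-0.29],[0,-0.02,0]],[[0.03,0,-0.29],[0,-0.02,0]],[[0.03,0,-0.29],[0,-0.02,0]],[[0.03,0,-0.29],[0,-0.02,0]],[[0.03,0,-0.29],[0,-0.02,0]]]'
python3 - <<'E'
from h import *
o=monitor.get_obs();R=Ro.from_rotvec(o['orientation']);P=o['tcp_pos'];m=P+R.apply([.1435,0,.0104])
u=R.apply([1,0,0]);uh=np.r_[u[:2],0]/np.hypot(*u[:2])
print(o['joints'].round(2),"mouth",m,"tilt",np.degrees(np.arcsin(-u[2])))
t=np.r_[.545,-.116,.155]-.025*uh; print("shift cm",100*R.inv().apply(t-m))
p,d=optics.grab_frame("wrist");q,d=optics.grab_frame("scene")
c=np.zeros((480,800,3),np.uint8);c[:,:480]=cv2.resize(p[:,:,::-1],(480,360))[:360] if 0 else cv2.copyMakeBorder(cv2.resize(p[:,:,::-1],(480,360)),0,120,0,0,cv2.BORDER_CONSTANT)
c[:480,480:]=cv2.resize(q[160:340,180:300,::-1],(320,480),interpolation=cv2.INTER_CUBIC)
cv2.imwrite("pics/w4.png",c)
E
```

```text
clock: 8.85
tcp_pos: [0.4003, -0.0328, 0.1878]
orientation: [-2.99, 0.801, 0.227]
contact_force: [0.5, -0.2, -2.6]
grip_width: 0.0189
gripper_force: 88.0
clock: 9.35
tcp_pos: [0.4056, -0.0352, 0.2036]
orientation: [-2.95, 0.791, 0.371]
contact_force: [-0.3, 0.1, -2.0]
grip_width: 0.0187
gripper_force: 87.9
clock: 9.85
tcp_pos: [0.4102, -0.0381, 0.2168]
orientation: [-2.904, 0.779, 0.516]
contact_force: [-0.3, 0.2, -2.4]
grip_width: 0.0183
gripper_force: 88.0
[ 0.26  0.27 -0.24  1.95 -0.11  1.24 -2.02] mouth [ 0.52372167 -0.10371367  0.15757431] tilt 20.143711337596198
shift cm [ 0.04835249 -0.00163108  0.25646729]
```

View pics/w4.png

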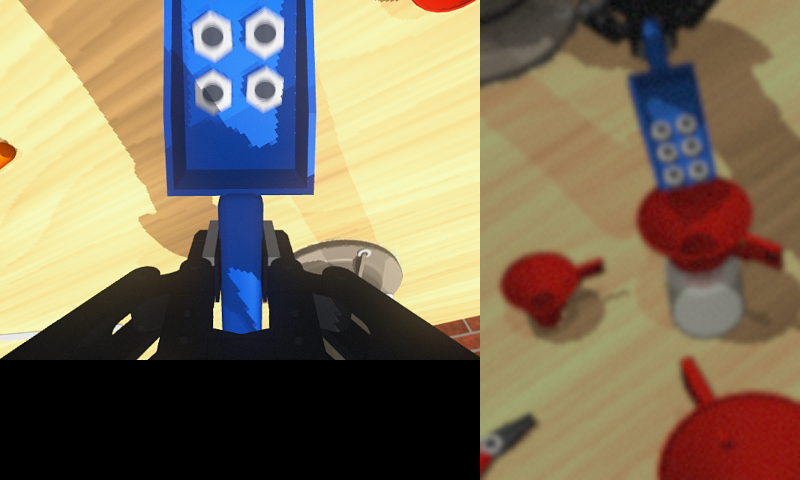

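The nuts are sliding at 20° and the mouth is over the cone. I'll hold there, then tilt on slowly.

```bash
python3 -m crank '[[[0,0,0],[0,0,0]],[[0.03,0,-0.29],[0,-0.02,0]],[[0,0,0],[0,0,0]],[[0,0,0],[0,0,0]],[[0.03,0,-0.29],[0,-0.02,0]]]'
python3 -m crank '[[[0,0,0],[0,0,0]],[[0,0,0],[0,0,0]],[[0.03,0,-0.29],[0,-0.02,0]],[[0,0,0],[0,0,0]],[[0,0,0],[0,0,0]]]'
python3 -m crank '[[[0.03,0,-0.29],[0,-0.02,0]],[[0.03,0,-0.29],[0,-0.02,0]],[[0.03,0,-0.29],[0,-0.02,0]],[[0.03,0,-0.29],[0,-0.02,0]],[[0.03,0,-0.29],[0,-0.02,0]]]'
python3 -m crank '[[[0.07,0,-0.72],[0,-0.05,0]],[[0.07,0,-0.72],[0,-0.05,0]],[[0.07,0,-0.72],[0,-0.05,0]],[[0.04,0,-0.43],[0,-0.03,0]],[[0,0,0],[0,0,0]]]'
python3 - <<'E'
from h import *
o=monitor.get_obs();R=Ro.from_rotvec(o['orientation']);P=o['tcp_pos'];m=P+R.apply([.1435,0,.0104])
u=R.apply([1,0,0])
print(o['joints'].round(2),"mouth",m,"tilt",np.degrees(np.arcsin(-u[2])))
p,d=optics.grab_frame("top");q,d=optics.grab_frame("scene")
a=cv2.resize(p[200:380,300:450,::-1],(400,480),interpolation=cv2.INTER_CUBIC)
b=cv2.resize(q[160:340,180:330,::-1],(400,480),interpolation=cv2.INTER_CUBIC)
cv2.imwrite("pics/w5.png",np.hstack([a,b]))
E
```

```text
clock: 10.45
tcp_pos: [0.4118, -0.039, 0.2219]
orientation: [-2.885, 0.773, 0.571]
contact_force: [-0.2, -0.1, -0.5]
grip_width: 0.0185
gripper_force: 88.0
clock: 10.95
tcp_pos: [0.4137, -0.0401, 0.2243]
orientation: [-2.875, 0.772, 0.598]
contact_force: [0.1, 0.3, -1.5]
grip_width: 0.0184
gripper_force: 88.1
clock: 11.45
tcp_pos: [0.4204, -0.044, 0.2369]
orientation: [-2.819, 0.756, 0.737]
contact_force: [0.6, -0.3, -2.6]
grip_width: 0.0183
gripper_force: 88.1
clock: 11.95
tcp_pos: [0.435, -0.0525, 0.2565]
orientation: [-2.705, 0.727, 0.974]
contact_force: [-0.4, -0.6, -1.0]
grip_width: 0.0185
gripper_force: 88.1
[ 0.31  0.47 -0.21  1.69 -0.18  1.62 -1.96] mouth [ 0.52489766 -0.10467114  0.15705437] tilt 39.603427924165196
```

View pics/w5.png

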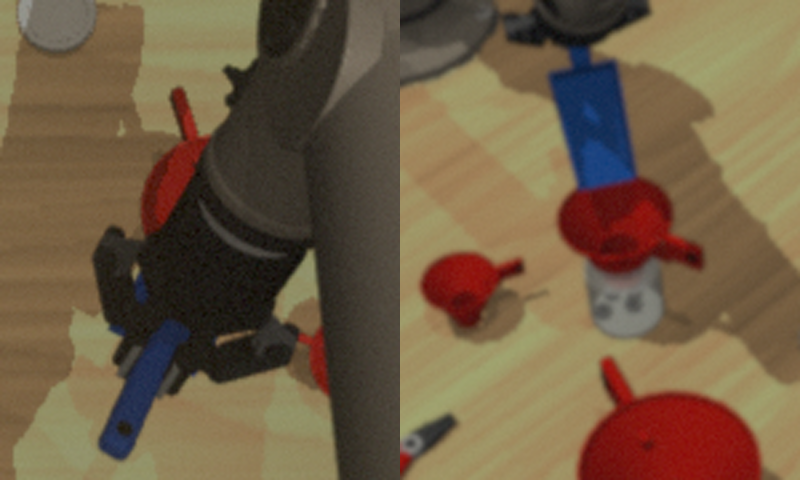

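The scoop is empty and nuts show in the jar around (615,300). Next I raise the scoop, level it and return it to its original spot.

```bash
python3 -m crank '[[[-1,0,-1.2],[0,0,0]],[[-1.5,0,-1.8],[0,0,0]],[[-1.5,0,-1.8],[0,0,0]],[[0,0,0],[0,0.1,0]],[[0,0,0],[0,0.12,0]]]'
python3 -m crank '[[[0,0,0],[0,0.12,0]],[[0,0,0],[0,0.12,0]],[[0,0,0],[0,0.12,0]],[[0,0,0],[0,0.11,0]],[[0,0,0],[0,0,-0.12]]]'
python3 -m crank '[[[0,0,0],[0,0,-0.12]],[[0,0,0],[0,0,-0.12]],[[0,0,0],[0,0,-0.12]],[[0,0,0],[0,0,-0.044]],[[0,0,0],[0,0,0]]]'
cat > to.py <<'E'
import sys
from h import *
o=monitor.get_obs();R=Ro.from_rotvec(o['orientation']);P=o['tcp_pos'];a=list(map(float,sys.argv[1:]))
Rt=Ro.from_euler("z",a[3],degrees=True)*Ro.from_euler("x",np.pi)
print(o['joints'].round(2),P.round(4),"turn",(R.inv()*Rt).as_rotvec().round(4),"shift now-axes cm",(100*R.inv().apply(a[:3]-P)).round(2),"target-axes",(100*Rt.inv().apply(a[:3]-P)).round(2))
E
python3 to.py .509 .134 .06 0
```

```text
clock: 12.55
tcp_pos: [0.4346, -0.052, 0.3208]
orientation: [-2.845, 0.764, 0.673]
contact_force: [-0.7, -0.2, -2.1]
grip_width: 0.0185
gripper_force: 88.1
clock: 13.05
tcp_pos: [0.4317, -0.05, 0.3216]
orientation: [3.077, -0.624, 0.008]
contact_force: [-0.2, -0.1, -1.4]
grip_width: 0.0185
gripper_force: 87.9
clock: 13.55
tcp_pos: [0.4333, -0.0514, 0.3207]
orientation: [3.141, 0.0, 0.001]
contact_force: [0.2, -0.4, -1.6]
grip_width: 0.0185
gripper_force: 87.9
[ 0.24  0.01 -0.26  1.96  0.    1.18 -1.6 ] [ 0.4333 -0.0514  0.3207] turn [ 0.0003 -0.0009  0.0003] shift now-axes cm [  7.55 -18.55  26.07] target-axes [  7.57 -18.54  26.07]
```

```bash
python3 -m crank '[[[1.5,-3.7,1],[0,0,0]],[[1.5,-3.7,1],[0,0,0]],[[1.5,-3.7,1],[0,0,0]],[[1.5,-3.7,1],[0,0,0]],[[1.5,-3.7,1],[0,0,0]]]'
python3 -m crank '[[[0,0,4],[0,0,0]],[[0,0,4],[0,0,0]],[[0,0,4],[0,0,0]],[[0,0,4],[0,0,0]],[[0,0,4],[0,0,0]]]'
python3 -m crank '[[[0,0,2],[0,0,0]],[[0,0,1],[0,0,0]],[[0,0,0],[0,0,0]],[[0,0,0],[0,0,0]]]'
python3 to.py .509 .134 .0138 0
```

```text
clock: 14.05
tcp_pos: [0.5091, 0.1347, 0.2701]
orientation: [3.141, -0.004, 0.001]
contact_force: [0.3, -0.7, -1.6]
grip_width: 0.0184
gripper_force: 88.1
clock: 14.55
tcp_pos: [0.5092, 0.1333, 0.0691]
orientation: [-3.142, 0.003, -0.002]
contact_force: [1.0, -0.3, -2.0]
grip_width: 0.0184
gripper_force: 88.2
clock: 14.95
tcp_pos: [0.5099, 0.1336, 0.0409]
orientation: [-3.141, 0.001, -0.003]
contact_force: [0.1, 0.7, -1.1]
grip_width: 0.0186
gripper_force: 88.2
[-0.1   0.53 -0.34  2.03  0.29  0.63 -2.21] [0.5099 0.1336 0.0409] turn [-0.0005 -0.0019 -0.0008] shift now-axes cm [-0.1  -0.04  2.71] target-axes [-0.09 -0.04  2.71]
```

```bash
python3 -m crank '[[[0,0,1.2],[0,0,0]],[[0,0,0.9],[0,0,0]],[[0,0,0.4],[0,0,0]],[[0,0,0.2],[0,0,0]],[[0,0,0],[0,0,0]]]'
python3 -m crank '[[[0,0,0],[0,0,0]],[[0,0,0],[0,0,0]],[[0,0,0],[0,0,0]],[[0,0,0],[0,0,0]],[[0,0,0],[0,0,0]]]' 5
python3 -m crank '[[[0,0,-1],[0,0,0]],[[0,0,-3],[0,0,0]],[[0,0,-4],[0,0,0]],[[0,0,-4],[0,0,0]],[[0,0,-4],[0,0,0]]]'
python3 -m crank '[[[0,0,-4],[0,0,0]],[[0,0,-4],[0,0,0]],[[0,0,0],[0,0,0]],[[0,0,0],[0,0,0]]]'
python3 - <<'E'
from h import *
p,d=optics.grab_frame("top");q,d=optics.grab_frame("scene")
a=cv2.resize(p[190:370,220:410,::-1],(400,380),interpolation=cv2.INTER_CUBIC)
b=cv2.resize(q[210:300,220:315,::-1],(400,380),interpolation=cv2.INTER_CUBIC)
cv2.imwrite("pics/w6.png",np.hstack([a,b])); cv2.imwrite("pics/top6.png",p[:,:,::-1]); cv2.imwrite("pics/scene6.png",q[:,:,::-1])
E
python3 to.py .509 .134 .0138 0
```

```text
clock: 15.45
tcp_pos: [0.5087, 0.1331, 0.0134]
orientation: [3.141, -0.0, -0.001]
contact_force: [-3.8, -1.0, 9.6]
grip_width: 0.018
gripper_force: 89.8
clock: 15.95
tcp_pos: [0.509, 0.1332, 0.0125]
orientation: [3.142, -0.0, -0.0]
contact_force: [-0.2, -0.7, -0.6]
grip_width: 0.0501
gripper_force: 0.0
clock: 16.45
tcp_pos: [0.5086, 0.1332, 0.1748]
orientation: [-3.141, -0.0, -0.0]
contact_force: [1.2, 0.4, -0.0]
grip_width: 0.0501
gripper_force: 0.0
clock: 16.85
tcp_pos: [0.5093, 0.1333, 0.254]
orientation: [-3.141, 0.0, -0.004]
contact_force: [0.2, 0.8, -0.0]
grip_width: 0.0497
gripper_force: 0.0
[-0.01  0.24 -0.43  1.86  0.12  1.06 -2.05] [0.5081 0.1329 0.2517] turn [ 0.0006  0.0016 -0.0002] shift now-axes cm [ 0.13 -0.13 23.79] target-axes [ 0.09 -0.11 23.79]
```

View pics/w6.png

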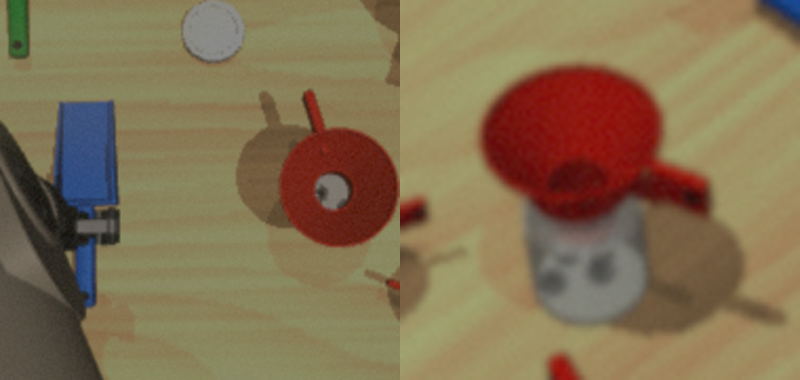

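The scoop is flat and empty. The funnel has not moved (rim centre at (340,187) in the left half), and nuts show in the jar. Now I go above the ear.

```bash
python3 -m crank '[[[0,0,0],[0,0,-0.143]],[[0,0,0],[0,0,-0.143]],[[0,0,0],[0,0,0]]]' 4
python3 to.py .618 -.0945 .20 16.4
```

```text
clock: 17.25
tcp_pos: [0.5081, 0.1329, 0.251]
orientation: [3.109, 0.45, -0.005]
contact_force: [0.6, 0.8, 0.8]
grip_width: 0.0398
gripper_force: 0.0
[ 0.03  0.25 -0.47  1.86  0.13  1.06 -1.78] [0.5081 0.1329 0.251 ] turn [-0.0003  0.003   0.0011] shift now-axes cm [ 4.11 24.93  5.08] target-axes [ 4.13 24.92  5.1 ]
```

```bash
python3 -m crank '[[[0.7,4.1,0.8],[0,0,0]],[[0.7,4.1,0.8],[0,0,0]],[[0.7,4.1,0.8],[0,0,0]],[[0.7,4.1,0.9],[0,0,0]],[[0.7,4.1,0.9],[0,0,0]]]'
python3 -m crank '[[[0.7,4.3,0.9],[0,0,0]],[[0,0,0],[0,0,0]],[[0,0,0],[0,0,0]]]'
python3 to.py .618 -.0945 .107 16.4
python3 - <<'E'
from h import *
o=monitor.get_obs();p,d=optics.grab_frame("wrist");cv2.imwrite("pics/w7.png",p[:,:,::-1])
a=np.radians(16.4);c=np.array([.545,-.116])
for r_ in(.054,.076,.094):
  print(r_,[proj("wrist",np.r_[c+r_*np.array([np.cos(a),np.sin(a)])+s*.005*np.array([-np.sin(a),np.cos(a)]),.144],o).round(0).tolist() for s in(-1,1)])
E
```

```text
clock: 17.75
tcp_pos: [0.6003, -0.0552, 0.2091]
orientation: [-3.11, -0.441, 0.003]
contact_force: [0.9, -0.5, 0.5]
grip_width: 0.0401
gripper_force: 0.0
clock: 18.05
tcp_pos: [0.6184, -0.094, 0.1998]
orientation: [-3.11, -0.439, 0.004]
contact_force: [0.6, 0.1, 0.3]
grip_width: 0.0403
gripper_force: 0.0
[ 0.3   0.45 -0.34  1.69  0.17  1.03 -1.38] [ 0.6184 -0.094   0.1998] turn [-0.0013  0.0027 -0.006 ] shift now-axes cm [-0.03  0.05  9.28] target-axes [-0.06  0.04  9.28]
0.054 [[[330.0, 301.0]], [[312.0, 301.0]]]
0.076 [[[330.0, 264.0]], [[312.0, 264.0]]]
0.094 [[[331.0, 232.0]], [[311.0, 232.0]]]
```

View pics/w7.png

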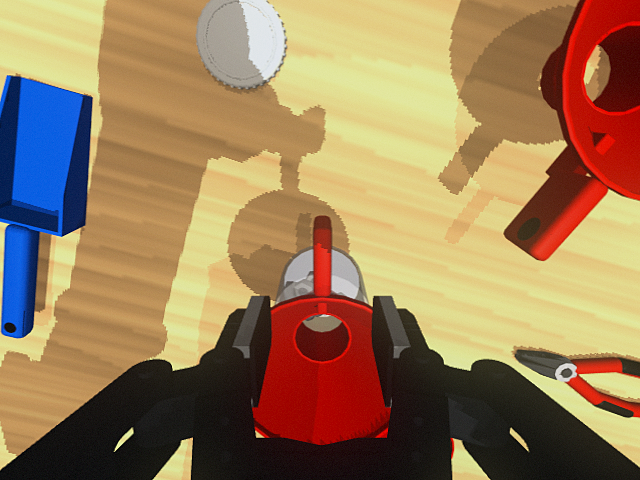

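The ear is centred at column 322 (predicted 321) with its base at row 297, which matches the model. The scoop lies at the left, with the lid and cutters untouched. I descend and grip.

```bash
python3 -m crank '[[[0,0.05,2.5],[0,0,0]],[[0,0,2.5],[0,0,0]],[[0,0,2],[0,0,0]],[[0,0,1.3],[0,0,0]],[[0,0,0.9],[0,0,0]]]'
python3 -m crank '[[[0,0,0],[0,0,0]],[[0,0,0],[0,0,0]],[[0,0,0],[0,0,0]],[[0,0,0],[0,0,0]],[[0,0,0],[0,0,0]]]' 0.2 50
python3 -m crank '[[[0,0,0],[0,0,0]],[[0,0,0],[0,0,0]],[[0,0,0],[0,0,0]]]'
python3 to.py .618 -.0945 .107 16.4
```

```text
clock: 18.6
tcp_pos: [0.6189, -0.0918, 0.1089]
orientation: [-3.109, -0.449, 0.001]
contact_force: [-0.0, 0.3, 0.2]
grip_width: 0.0399
gripper_force: 0.0
clock: 19.1
tcp_pos: [0.62, -0.0934, 0.1104]
orientation: [3.109, 0.447, 0.003]
contact_force: [-0.4, 1.2, 2.5]
grip_width: 0.009
gripper_force: 50.2
clock: 19.4
tcp_pos: [0.62, -0.0934, 0.1103]
orientation: [3.109, 0.447, 0.002]
contact_force: [1.7, 1.1, 5.4]
grip_width: 0.0093
gripper_force: 50.7
[ 0.29  0.55 -0.32  1.76  0.22  0.86 -1.42] [ 0.62   -0.0934  0.1103] turn [ 0.0005 -0.0014 -0.0005] shift now-axes cm [-0.23  0.05  0.33] target-axes [-0.23  0.05  0.33]
```

```bash
python3 -m crank '[[[0,0,-0.2],[0,0,0]],[[0,0,-0.5],[0,0,0]],[[0,0,-0.8],[0,0,0]],[[0,0,-1],[0,0,0]],[[0,0,-1],[0,0,0]]]' 0.2 70
python3 -m crank '[[[0,0,-1],[0,0,0]],[[0,0,-1.5],[0,0,0]],[[0,0,-1.5],[0,0,0]],[[0,0,-1.5],[0,0,0]],[[0,0,-1.5],[0,0,0]]]'
python3 -m crank '[[[0,0,-1.2],[0,0,0]],[[0,0,-0.8],[0,0,0]],[[0,0,-0.3],[0,0,0]],[[0,0,0],[0,0,0]],[[0,0,0],[0,0,0]]]'
python3 to.py .62 -.0934 .2383 16.4
python3 - <<'E'
from h import *
p,d=optics.grab_frame("scene");w,d=optics.grab_frame("wrist")
a=cv2.resize(p[140:320,180:330,::-1],(400,480),interpolation=cv2.INTER_CUBIC)
cv2.imwrite("pics/w8.png",np.hstack([a,cv2.copyMakeBorder(cv2.resize(w[:,:,::-1],(400,300)),0,180,0,0,cv2.BORDER_CONSTANT)]))
a=np.radians(16.4)
for z in(.13,.177,.273):print(z,proj("scene",[.545,-.116,z]).round(1))
E
```

```text
clock: 19.9
tcp_pos: [0.6193, -0.0934, 0.1455]
orientation: [3.11, 0.447, 0.0]
contact_force: [0.6, -0.0, 0.1]
grip_width: 0.0089
gripper_force: 70.8
clock: 20.4
tcp_pos: [0.6195, -0.0933, 0.2162]
orientation: [3.109, 0.447, 0.001]
contact_force: [0.4, 0.6, -1.1]
grip_width: 0.0096
gripper_force: 70.8
clock: 20.9
tcp_pos: [0.6189, -0.0933, 0.2369]
orientation: [-3.109, -0.447, 0.002]
contact_force: [-1.5, 0.5, -0.8]
grip_width: 0.0088
gripper_force: 70.8
[ 0.31  0.42 -0.35  1.65  0.15  1.1  -1.36] [ 0.6189 -0.0933  0.2369] turn [-0.0005  0.0011 -0.0004] shift now-axes cm [ 0.1   0.04 -0.14] target-axes [ 0.1   0.04 -0.14]
0.13 [[260.2 243.3]]
0.177 [[258.4 230.2]]
0.273 [[254.3 201.3]]
```

View pics/w8.png

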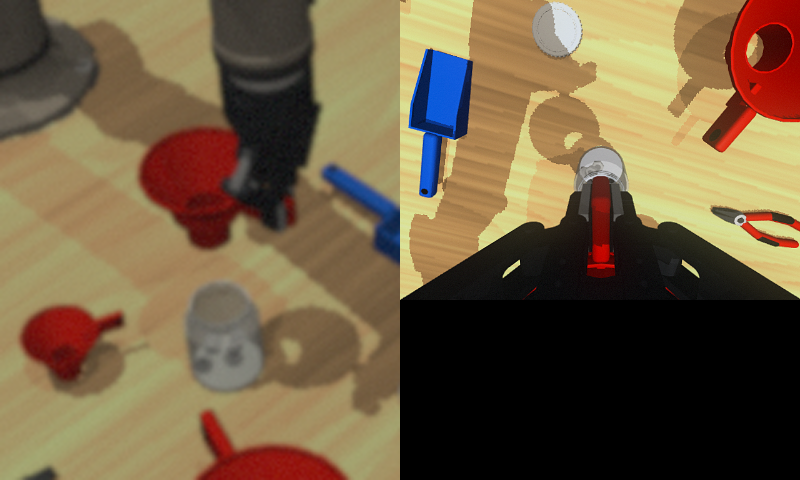

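The funnel hangs clear over the upright jar, its axis from the rim at (199,165) to the stem at (210,240) in the left half. The scoop, lid and cutters are in place. One depth check for level before handing in.

```bash
python3 - <<'E'
from h import *
best=[]
for n in("scene","top"):
    p,d=optics.grab_frame(n);X=cloud(n,d);h=cv2.cvtColor(p,cv2.COLOR_RGB2HSV)
    m=((h[...,0]<8)|(h[...,0]>172))&(h[...,1]>140)&(X[...,2]>.17)&(np.hypot(X[...,0]-.545,X[...,1]+.116)<.062)
    Q=X[m];r=np.hypot(Q[:,0]-.545,Q[:,1]+.116)
    k=Q[(r>.046)&(r<.058)&(Q[:,2]>.25)]
    print(n,len(Q),len(k),"zmin",Q[:,2].min(),"zmax",Q[:,2].max()); 
    A=np.c_[k[:,:2]-[.545,-.116],np.ones(len(k))];s=np.linalg.lstsq(A,k[:,2],rcond=None)[0];print("slope deg",np.degrees(s[:2]),"rim z",s[2])
o=monitor.get_obs();print(o['clock'],np.abs(o['qvel']).max(),o['tcp_pos'])
E
python3 -m crank '[[[0,0,0],[0,0,0]],[[0,0,0],[0,0,0]],[[0,0,0],[0,0,0]]]'
```

```text
scene 1182 334 zmin 0.18940978507746076 zmax 0.27232059613672965
slope deg [ 2.19448933 -1.96088808] rim z 0.2636560316573011
top 628 270 zmin 0.22627190852499302 zmax 0.6124447989030783
slope deg [-2.98338845 11.09157867] rim z 0.2564948063379763
21.1 0.002210479237636664 [ 0.61900952 -0.09329524  0.2369206 ]
clock: 21.4
tcp_pos: [0.6193, -0.0933, 0.2375]
orientation: [-3.11, -0.447, 0.0]
contact_force: [0.5, -0.0, -0.7]
grip_width: 0.009
gripper_force: 70.8
```

```bash
python3 -c "
from bench import r
print(r.hand_in())"
```

```text
the job is handed in; nothing more can be done
None
```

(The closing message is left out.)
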